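# Release the set mosaic panel from the ratchet clamp

## Robot

A 6-joint arm with a two-finger parallel gripper is mounted at the origin on the work surface. World frame = base frame: x ahead of the robot, y to its left, z up, the work surface at z = 0. Lengths are in m, angles in degrees, forces in N, time in s.
With the tool pointing down it reaches from about 0.325 to 0.85 m from the base axis. Payload 15.5 kg.
Tool frame: the origin (TCP) lies at the very end of the fingers, on their centre line; the grasp point (between the pads) lies arm.grip_depth behind it (arm.grip_depth is the distance from the TCP to the grasp point, in m); z points along the fingers, y is the line along which they close (so a half turn about z gives the same grasp; the last joint's range is limited). The gripper opens to 91 mm and grips with 3 to 60 N. Pads are 32 mm wide; open, the fingers measure 118 mm over their backs; the gripper's body (76 mm by 178 mm) begins 60 mm behind the grasp point.
Start: joints at [57.84, 28.281, 77.091, -0, 74.628, -5.472], TCP at [0.281, 0.558, 0.214] pointing down, gripper open.
Joint ranges: [-166.48, 166.48], [-47.26, 123.95], [12.59, 153.08], [-70.14, 250.14], [6.76, 159.57], [-176.63, 176.63]. Speed limits (degrees/s): [108.29, 108.29, 147.25, 172.46, 172.46, 172.46].

## Interface

Orientations are given as a 3x3 rotation matrix whose columns are the frame's x, y, z axes.
In Python, from rig import arm gives the robot as it stands. Calls block until the motion is done:
- arm.move_to(position, orientation): joint-space move of the TCP to a pose.
- arm.move_l(position, orientation=None, feed=0.15): straight line of the TCP; orientation=None keeps the orientation; feed is the mean speed in m/s.
- arm.move_joints(angles): joint-space move.
- arm.grip(opening): finger opening in m; the grip force is fixed at half the most; returns when the fingers have stopped.
- arm.sleep(seconds).
- arm.solve_ik(position, orientation): joint angles nearest the present ones, or None.
- arm.snapshot(name): name is "scene" or "top" or "wrist"; returns the picture (384x512x3 uint8, red, green, blue); there is no depth.
- arm.get_calibration(name): a dict with "intrinsics" (3x3 intrinsics, pixels), "cam_to_world" (4x4, takes a point from camera to world coordinates). Camera axes: x right, y down, z forward; pixel columns grow to the right and rows downward; lengths in m; the calibration is good to about 2 mm. A picture is of the moment at which its call begins: read the wrist's pose just before it. get_calibration takes no time and is no camera call; for the wrist camera it gives the pose at the moment of the call.
A pose or a line that the arm cannot do raises arm.Unreachable and nothing moves.
- arm.sign_off(): hands the job in; it is judged then, once.
Readings, each from a call of its own:
- arm.current_t(): time.
- arm.current_joint_positions(): joint angles.
- arm.current_dq(): joint speeds.
- arm.current_tau(): joint torques, N m.
- arm.current_ee_pos(): TCP position.
- arm.current_tool_rot(): TCP orientation.
- arm.current_force(): force on the tool from outside, world axes, zero at the start.
- arm.current_torque(): the same for the moment, N m.
- arm.current_width(): finger opening in m.
- arm.current_grasp_force(): force on a finger pad.
Only numpy, scipy, OpenCV 4.12 (cv2) and the standard library are available. Lean on these libraries where they do the work, as an engineer would, in place of code of your own. Each camera call takes 0.05 s, during which the arm holds its last target. There are 200 camera calls.

## Task

The blue-green mosaic panel in the ratchet clamp has set. Lift the clamp's red pawl so that the clamp bar springs all the way back, then take the panel out and lay it down gently, glass side up, flat across both slats of the empty wooden drying tray. Leave the amber panel in the other tray where it is.

Things in the scene. Friction and masses are not known exactly. Their poses are not given: they have to be found in the camera images.
- panel: clamped panel: brown block topped with blue, teal and clear glass, 50 (x) by 110 (y) by 20 mm plus 3 mm glass, about 0.16 kg. Origin: centre of underside, 30 mm above the table when clamped. Long sides stand free, 18 mm deep space below them. At its +y end the blue clamp head's lip reaches 11 mm over its top until the bar is back; at its -y end a blue stop, 56 mm high. Lift straight up
- pawl_grip (a point): middle of the pawl's upright red tab, 78 mm above the table; tab 14 mm thick (x: flat sides to pinch), 18 mm along y, from 18 mm below to 13 mm above this point. Pivot parallel to x, 50 mm towards +y (along the clamp, panel to pawl) and 22 mm below: lifting swings the tab up and to +y, 0.8 rad at most. 8 mm of lift frees the tooth, 15 to 20 mm is ample; takes 2 to 4 N; stays where let go
- clamp_bar (a joint): slide of the spring-loaded clamp bar (m): 0 clamped, 0.040 fully sprung back, towards the pawl, away from the panel. Once the pawl is lifted, the spring (4 to 5 N) moves it back by itself in under 1 s. Its blue head, 58 mm high and 56 mm wide, then ends just short of the place under the tab
- tray_empty: empty wooden tray, fixed: outside 136 (x) by 161 (y) mm, inside 120 by 145, rim 24 mm high, floor 6 mm. Two slats along x at y = -32 and +32 mm, 10 mm wide, tops 18 mm above the table: the panel goes on both, its long axis along the tray's y, either way round. Origin: centre of underside. An equal tray on the clamp's other side holds the amber panel; which is left or right varies
- amber_panel: finished panel of the same size with amber and red glass, loose in the other tray; origin: centre of underside. Leave it alone

How it is judged (in metres and radians):
On the way:
1. the clamp bar has sprung back, the panel still lying in the clamp (value of joint clamp_bar above 0.03 m and distance of panel from where it was at the start of the episode below 0.03 m), for 0.2 s.
At the end, for the whole second after the job is handed in: the clamp bar is back (over 30 mm) and the panel rests in the empty tray on both slats, glass up: centre within 45 mm of the tray's centre, underside 14 to 22 mm above the tray's underside, within 0.1 rad of level, its long axis within 0.4 rad of the tray's, at rest (horizontal distance between panel and tray_empty below 0.045 m and z of panel in the frame of tray_empty between 0.014 and 0.022 m and angle between panel's own z axis and vertical below 0.1 rad and angle between the y axis of panel and the y axis of tray_empty, either way round below 0.4 rad and linear speed of panel below 0.02 m/s and value of joint clamp_bar above 0.03 m); the robot touches nothing.
It fails at once if the amber panel is moved (more than 15 mm) (distance of amber_panel from where it was at the start of the episode above 0.015 m).
It fails at once if the panel is dropped or slammed into the tray (faster than 0.6 m/s within 25 mm of the slats) (horizontal distance between panel and tray_empty below 0.06 m and height (world z) of panel below 0.043 m and linear speed of panel above 0.6 m/s).
It also fails if it takes over 45 s, if anything falls off the work surface, if the arm or the gripper's body presses on something with over 40 N, if the wrist force passes 120 N, or if a joint passes its speed limit or range.

## Working session

There is one attempt and no reset: what is moved stays moved. The work goes in short steps, each a Python script; the robot and the scene stay as the last script left them, time stands still between calls to the robot, and variables do not carry over. Pictures are saved under pics/ and viewed, at most 10 in all, crops included, and the job is handed in when it is done.

```bash
ls; mkdir -p pics; python3 - <<'E'
from rig import arm
import cv2
print(arm.grip_depth,arm.current_t())
for n in("top","scene"):
    cv2.imwrite(f"pics/{n}1.png",arm.snapshot(n)[:,:,::-1]);c=arm.get_calibration(n);print(n,c["intrinsics"],c["cam_to_world"])
E
```

```text
pics
0.0188 0.0
top [[359.69930958   0.         256.14114385]
 [  0.         359.69930958 189.22397934]
 [  0.           0.           1.        ]] [[-1.91318597e-03 -9.85176645e-01  1.71532267e-01  3.40073125e-01]
 [-9.99998168e-01  1.87347921e-03 -3.93363319e-04  1.27478571e-02]
 [ 6.61702181e-05 -1.71532706e-01 -9.85178424e-01  1.03136079e+00]
 [ 0.00000000e+00  0.00000000e+00  0.00000000e+00  1.00000000e+00]]
scene [[348.6306309    0.         251.23688232]
 [  0.         348.6306309  186.03802624]
 [  0.           0.           1.        ]] [[ 0.12570343  0.80093752 -0.5854039   1.01331522]
 [ 0.99194072 -0.11091958  0.06124096 -0.05633808]
 [-0.01588258 -0.58838417 -0.80842552  0.76390312]
 [ 0.          0.          0.          1.        ]]
```

View pics/top1.png

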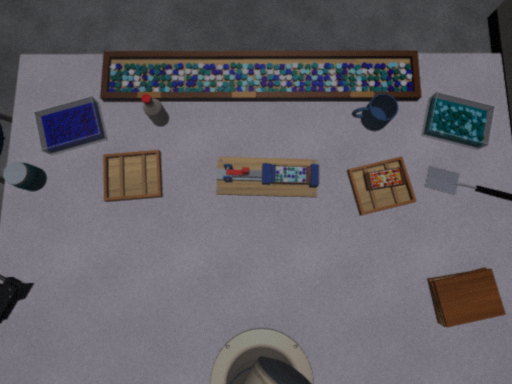

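View pics/scene1.png

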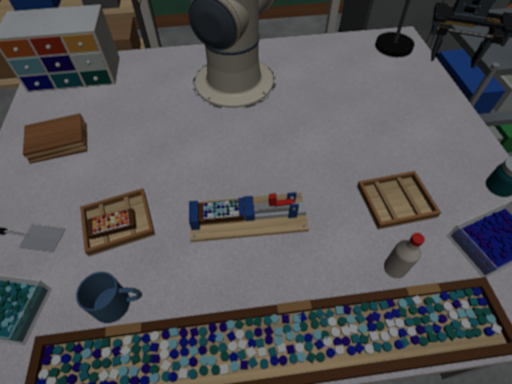

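The top view shows the clamp at about (267,177), with the pawl at (236,172) on its +y side. The empty tray is at (132,175) and the amber tray at (381,185). I'll enlarge both views.

```bash
python3 - <<'E'
import cv2,numpy as np
a=cv2.imread("pics/top1.png");s=cv2.imread("pics/scene1.png")
A=cv2.resize(a[145:210,210:330],None,fx=6.5,fy=6.5,interpolation=cv2.INTER_CUBIC)   # 780x422
B=cv2.resize(a[145:207,98:168],None,fx=5,fy=5,interpolation=cv2.INTER_CUBIC)
cv2.imwrite("pics/c1.png",cv2.convertScaleAbs(A,alpha=1.6))
C=cv2.resize(s[180:245,180:315],None,fx=5.8,fy=5.8,interpolation=cv2.INTER_CUBIC)
cv2.imwrite("pics/c2.png",cv2.convertScaleAbs(C,alpha=1.6))
cv2.imwrite("pics/c3.png",cv2.convertScaleAbs(B,alpha=1.6))
E
```

```text
(no output)
```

View pics/c1.png

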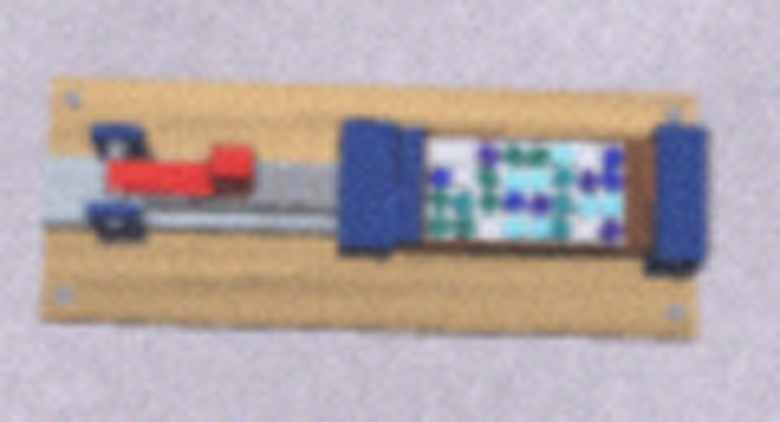

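View pics/c3.png

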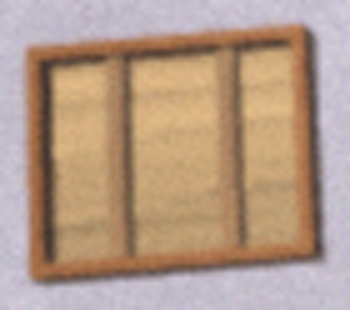

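The crop shows the tab top at about (232,163), the panel top spanning (425..655, 135..248), and the clamp turned about -1.5°. In the tray crop, the outer corners are (28,45), (305,27), (315,260) and (35,280). I'll compute positions, then take a wrist view from close by.

```bash
cat > h.py <<'E'
from rig import arm
import numpy as np, cv2
def ray(name,u,v,z,cal=None):
    c=cal or arm.get_calibration(name);K=c["intrinsics"];T=np.array(c["cam_to_world"])
    d=T[:3,:3]@np.linalg.inv(K)@[u,v,1];o=T[:3,3];return (o+d*(z-o[2])/d[2])
def R(yaw): # tool down; closing axis (tool y) at angle yaw from world x
    c,s=np.cos(yaw),np.sin(yaw);y=np.array([c,s,0]);z=np.array([0,0,-1.]);return np.column_stack([np.cross(y,z),y,z])
E
python3 - <<'E'
from h import *
f=lambda u,v,k,a,b:(a+(u+.5)/k-.5,b+(v+.5)/k-.5)
P=lambda n,u,v,z:print(n,ray("top",*f(u,v,6.5,210,145),z).round(4))
P("tab",232,163,.091)
P("p far",540,135,.05);P("p near",540,247,.05);P("stop inner",655,190,.056);P("head right",422,190,.058);P("head left",340,185,.058)
c=np.array([ray("top",*f(u,v,5,98,145),.024)[:2] for u,v in[(28,45),(305,27),(315,260),(35,280)]])
print(c,c.mean(0),cv2.minAreaRect((c*1000).astype(np.float32)))
q=arm.current_joint_positions();print(arm.current_tool_rot().round(3))
W=arm.get_calibration("wrist");T=W["cam_to_world"];Rt=arm.current_tool_rot()
print("cam in tool",Rt.T@(T[:3,3]-arm.current_ee_pos()),(Rt.T@T[:3,:3]).round(3),W["intrinsics"][0,0])
for p in([.56,.0,.3],[.56,.33,.3],[.56,.1,.3]):
  for y in(-.03,-.03+np.pi): print(p,y,arm.solve_ik(p,R(y)))
E
```

```text
tab [0.5571 0.0414 0.091 ]
p far [ 0.5787 -0.0901  0.05  ]
p near [ 0.5295 -0.0891  0.05  ]
stop inner [ 0.553 -0.138  0.056]
head right [ 0.5528 -0.0385  0.058 ]
head left [ 0.555  -0.0036  0.058 ]
[[0.620901   0.45452577]
 [0.63137261 0.29476552]
 [0.49477516 0.28300917]
 [0.48363797 0.44082162]] [0.55767168 0.36828052] ((557.8380737304688, 368.7674865722656), (137.88719177246094, 162.2121124267578), 4.03679895401001)
[[-0.893  0.449 -0.001]
 [ 0.449  0.893 -0.001]
 [ 0.    -0.001 -1.   ]]
cam in tool [ 0.07623265 -0.00018832 -0.17037861] [[-0.    -0.964 -0.267]
 [ 1.    -0.    -0.001]
 [ 0.001 -0.267  0.964]] 277.96636633250705
[0.56, 0.0, 0.3] -0.03 [-6.10947891e+00  1.87659734e+01  7.90393916e+01 -2.54444375e-14
  8.21946351e+01 -4.39060553e+00]
[0.56, 0.0, 0.3] 3.1115926535897933 [-6.10947891e+00  1.87659734e+01  7.90393916e+01 -2.54444375e-14
  8.21946351e+01  1.75609394e+02]
[0.56, 0.33, 0.3] -0.03 [ 2.52492656e+01  2.68028298e+01  6.60097198e+01 -2.54444375e-14
  8.71874504e+01  2.69681390e+01]
[0.56, 0.33, 0.3] 3.1115926535897933 [ 2.52492656e+01  2.68028298e+01  6.60097198e+01 -2.54444375e-14
  8.71874504e+01 -1.53031861e+02]
[0.56, 0.1, 0.3] -0.03 [ 4.11068589e+00  1.95468847e+01  7.78399947e+01 -2.54444375e-14
  8.26131206e+01  5.82955928e+00]
[0.56, 0.1, 0.3] 3.1115926535897933 [ 4.11068589e+00  1.95468847e+01  7.78399947e+01 -2.54444375e-14
  8.26131206e+01 -1.74170441e+02]
```

```bash
python3 - <<'E'
from h import *
arm.move_to([.5555,-.03,.22],R(-.026));arm.grip(.06)
c=arm.get_calibration("wrist");np.savez("w1.npz",**c)
im=arm.snapshot("wrist");cv2.imwrite("pics/w1.png",cv2.resize(cv2.convertScaleAbs(im[:,:,::-1],alpha=1.5),(768,576)))
print(arm.current_t())
def proj(p):
    T=np.linalg.inv(c["cam_to_world"]);q=c["intrinsics"]@(T[:3,:3]@p+T[:3,3]);return (q[:2]/q[2]*1.5).round(0)
print("tabtop",proj([.5571,.0414,.091]));print("panel",proj([.554,-.083,.053]))
E
```

```text
3.1167
tabtop [392. 168.]
panel [392. 317.]
```

View pics/w1.png

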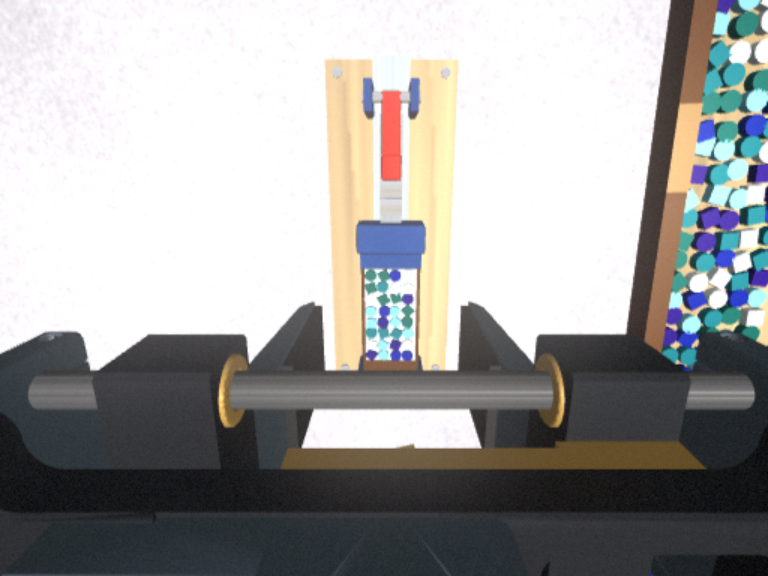

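The wrist view shows the tab top at (391,167) against a predicted (392,168), and the panel centre near (391,317), as predicted. The estimates hold, so I'll lift the pawl along its arc.

```bash
python3 - <<'E'
from h import *
from scipy.spatial.transform import Rotation as Ro
yaw=-.026;R0=R(yaw);u=np.array([-np.sin(yaw),np.cos(yaw),0]);ax=np.array([np.cos(yaw),np.sin(yaw),0])
tab=np.array([.5567,.0412,.078]);piv=tab+.05*u-[0,0,.022]
tcp0=tab+[0,0,.002-arm.grip_depth]
arm.move_to(tcp0+[0,0,.08],R0);arm.grip(.045);arm.move_l(tcp0,feed=.1);arm.grip(0.0)
print("grip",arm.current_width(),arm.current_grasp_force(),arm.current_force().round(1))
for a in np.radians([-6,-12,-18,-24]):   # about +x: y->z ; tab on -y side rises for negative angle
    Q=Ro.from_rotvec(ax*a).as_matrix()
    arm.move_l(piv+Q@(tcp0-piv),Q@R0,feed=.05)
    print(arm.current_ee_pos().round(3),arm.current_force().round(1),arm.current_width())
arm.sleep(.8);arm.grip(.045)
p=arm.current_ee_pos();arm.move_l(p-arm.current_tool_rot()[:,2]*.07,feed=.15)
arm.move_to([.5555,-.03,.22],R0)
im=arm.snapshot("wrist");cv2.imwrite("pics/w2.png",cv2.convertScaleAbs(im[:,:,::-1],alpha=1.5));print(arm.current_t())
E
```

```text
grip 0.01386567947137435 30.00050514936447 [1.1 0.2 1.9]
[0.557 0.042 0.067] [ 1.5 -9.4  1.4] 0.013714741875048167
[0.557 0.043 0.072] [  1.9 -10.6   2.4] 0.013651729386989282
[0.557 0.045 0.077] [  2.2 -12.3   6.2] 0.013454823654396606
[0.557 0.047 0.082] [  3.6 -10.8   9.4] 0.013434750767296257
9.4917
```

View pics/w2.png

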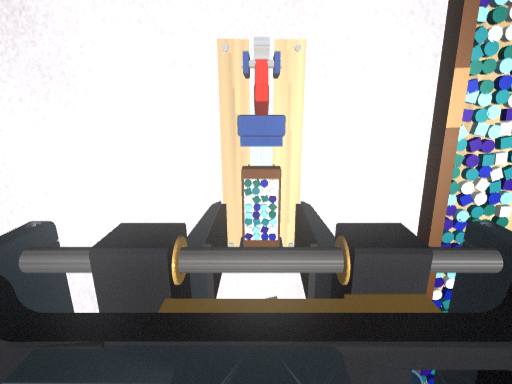

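The bar has sprung back and the panel is still in the clamp. Its +y end is at (261,167), with its sides at columns 243 and 281. Next I'll grasp it, lift it and carry it to above the tray.

```bash
python3 - <<'E'
from h import *
e=ray("wrist",261.5,166.5,.05);print("end",e.round(4),ray("wrist",243,170,.05).round(4),ray("wrist",281,170,.05).round(4))
yaw=-.026;u=np.array([-np.sin(yaw),np.cos(yaw),0])
c=np.array([.5541,-.083,0]);print("c from end",e-.055*u)
g=c+[0,0,.042-arm.grip_depth]
arm.grip(.075);arm.move_to(g+[0,0,.06],R(yaw));arm.move_l(g,feed=.1);print(arm.current_force().round(1))
arm.grip(0.);print(arm.current_width(),arm.current_grasp_force(),arm.current_force().round(1))
arm.move_l(g+[0,0,.12],feed=.1);print(arm.current_width(),arm.current_force().round(1))
t=np.array([.5578,.3685,0]);ty=.075
arm.move_to([t[0],t[1],.16],R(ty));print(arm.current_width(),arm.current_t())
np.savez("w3.npz",**arm.get_calibration("wrist"))
im=arm.snapshot("wrist");cv2.imwrite("pics/w3.png",cv2.convertScaleAbs(im[:,:,::-1],alpha=1.5))
E
```

```text
end [ 0.5547 -0.0243  0.05  ] [ 0.5315 -0.0281  0.05  ] [ 0.5789 -0.0293  0.05  ]
c from end [ 0.55326809 -0.07924299  0.05      ]
[-0.2  1.2  0.1]
0.04991685750925945 30.00100314617157 [-1.  -0.6  5.9]
0.050219145010731325 [-0.9 -0.9 -1.7]
0.049645909891680814 15.0333
```

View pics/w3.png

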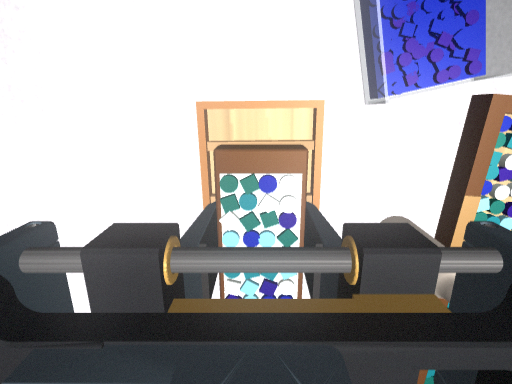

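The panel hangs level above the tray. The tray's +y outer corners are at (197,102) and (323,101), and its slat is level at row ~150. I'll check the tray centre from these, then lower gently.

```bash
python3 - <<'E'
from h import *
a=ray("wrist",197,102,.024);b=ray("wrist",323,101,.024);d=(b-a)/np.linalg.norm(b-a);ty=np.arctan2(d[1],d[0])
t=(a+b)/2+.0805*np.array([d[1],-d[0],0]);print(a.round(4),b.round(4),ty,t.round(4))
t0=np.array([.5578,.3685,0]);assert np.linalg.norm((t-t0)[:2])<.012 and abs(ty-.075)<.06
t=(t+t0)/2;t[2]=0
arm.move_l(t+[0,0,.06],R(.075),feed=.1)
f0=arm.current_force()[2]
for z in[.03]+list(np.arange(.016,.0085,-.001)):
    arm.move_l(t+[0,0,z],feed=.05 if z==.03 else .02)
    f=arm.current_force()[2]-f0;print(round(z,4),round(f,2))
    if f>2:break
arm.sleep(.2);arm.grip(.064);arm.sleep(.2)
arm.move_l(t+[0,0,.15],feed=.1);arm.move_l(t+[0,-.08,.25])
im=arm.snapshot("top");im2=arm.snapshot("wrist")
A=cv2.resize(im[140:215,95:330],None,fx=3,fy=3);B=cv2.resize(im2,(400,300))
o=np.zeros((540,705,3),np.uint8);o[:225]=A;o[230:530,:400]=B
cv2.imwrite("pics/f.png",cv2.convertScaleAbs(o[:,:,::-1],alpha=1.5));print(arm.current_t())
E
```

```text
[0.4845 0.4438 0.024 ] [0.6171 0.4545 0.024 ] 0.08059983977930185 [0.5573 0.3689 0.024 ]
0.03 -1.08
0.016 -0.71
0.015 -1.57
0.014 -1.36
0.013 0.4
0.012 0.02
0.011 5.87
22.5583
```

View pics/f.png

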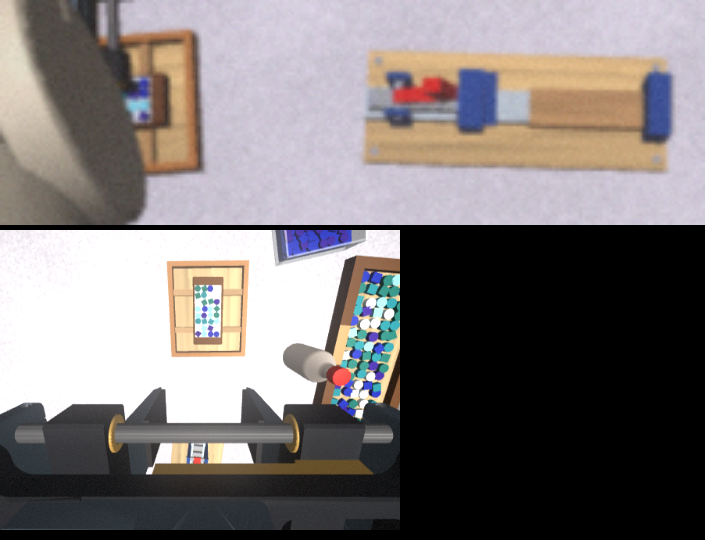

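The panel lies centred and level across both slats, glass side up, at (208,310) in the wrist inset. The clamp is open and empty, and the arm is clear of everything.

```bash
python3 -c "
from rig import arm
print(arm.sign_off())"
```

```text
the job is handed in; nothing more can be done
None
```

The job is handed in at about 23 s: the pawl is lifted, the clamp bar is back, and the panel lies glass side up across both slats of the empty tray; I never went near the amber panel, and sign-off returned no verdict.

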